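Sweep the toast rounds through the gate

ROBOT

A 7-joint arm with a two-finger parallel gripper is mounted at the origin on the work surface. World frame = base frame: x ahead of the robot, y to its left, z up, the work surface at z = 0. Lengths are in m, angles in rad, forces in N, time in s.
With the tool pointing down it reaches from about 0.4 to 0.85 m from the base axis. Payload 10.4 kg.
Tool frame: the origin (TCP) lies between the finger pads; the fingertips stand manip.tcp_to_tips ahead of it and the grasp point (between the pads) lies 2 mm behind it (manip.tcp_to_tips is the distance from the TCP to the fingertips, in m); y points along the fingers, z is the direction in which the jaws open and shut, and the axes are right-handed (so a half turn about y gives the same grasp; the last joint's range is limited). The gripper opens to 85 mm and grips with 20 to 120 N. Pads are 22 mm wide; open, the fingers measure 114 mm over their backs; the gripper's body (76 mm by 85 mm) begins 54 mm behind the grasp point. The pads swing forward as they close: fully open they stand 13 mm farther back than shut.
Start: joints at [1.131, 0.332, -0.065, 1.46, 0.022, 1.35, -0.088], TCP at [0.253, -0.572, 0.248] pointing down, gripper open.
Joint ranges: [-2.6, 2.6], [-0.5, 2.12], [-1.47, 1.34], [0.16, 2.42], [-1.27, 4.41], [0.06, 2.06], [-2.6, 2.6]. Speed limits (rad/s): [2.22, 2.22, 2.79, 2.79, 3.14, 3.14, 3.14].

INTERFACE

Orientations are given as a unit quaternion [x, y, z, w].
In Python, from workcell import manip gives the robot as it stands. The module is installed in compiled form; this text tells all that it offers.
- The arm moves only by the tool move_arm, never from a script. Its argument "increments" is a list of rows, each an object with "offset": the shift along the tool's x, y, z in m, a list of three; "yaw": the turn about the tool's y in degrees; "jaw": the closure in counts, from 0 (fully open) to 255 (shut). In form: [{"offset": [tx, ty, tz], "yaw": yaw, "jaw": jaw}, ...]. A call has 1 to 10 rows; each row is the pose to reach, as a shift and turn from the pose measured when the call began, along the tool's axes at that moment; what a row does not reach only later rows make up. A row lasts 1/12 s, in which the tool goes at most 41.7 mm and 7.16 degrees, less where a joint would pass 70% of its speed; a pose out of reach is approached as far as the arm can. A call with a gripper value outside its range is refused whole. The fingers move at their own pace and stop on an object; "squeeze" is the grip in N (left out, the last holds). Time passes only in rows, so rows that repeat a pose let the fingers close. It gives the time, the measured TCP pose, the force and the opening at its end, in the units of the state.
- manip.get_obs(): the state, without advancing time (a new reading comes with each control period).
- manip.camera(name): name is "scene" or "top" or "wrist"; returns a dict with "pixels" (480x640x3 uint8, red, green, blue), "depth" (480x640 float32, m along the optical axis (not along the pixel's ray), 0 where there is no reading), "intrinsics" (3x3 intrinsics, pixels), "R" (3x3) and "t" (3): a world point X has camera coordinates R X + t; the wrist camera has in their place "mount" (4x4, takes a point from camera to tool coordinates, whose origin is the TCP and whose axes are the tool frame's). Camera axes: x right, y down, z forward; pixel columns grow to the right and rows downward; lengths in m; the calibration is good to about 2 mm. A picture is of the moment at which its call begins: read the wrist's pose just before it.
- manip.hand_in(): hands the job in, once; it reports no verdict.
Trained networks look in a picture, given as the dict that the camera call returned (one of the last four; its "shot" number tells which), for a name from the list of things; names that differ only in an ending like _2 or _b are one class to them, and where a whole thing is asked for, a point or a joint stands for the part that bears it (a point fixed in the world has none). Each returns a list of dicts, best first, with "confidence" (0 to 1); they miss things now and then, are a little off and sometimes report something else, mostly with a low value. They report only what shows in the picture. A call takes as long as a camera call. They do not tell look-alikes from the thing itself.
- manip.recognise(picture, query): "bbox" ([left, top, right, bottom] in pixels, round what is visible of it).
- manip.spot_point(picture, query): "centre" ([column, row] in pixels: a listed point, or the origin of a listed thing).
The state is a dict: "clock": time; "joint_pos": joint angles; "joint_velocities": joint speeds; "tau": joint torques, N m; "position": TCP position; "ee_rot": TCP orientation; "ft_force": force on the tool from outside, world axes, zero at the start; "torque": the same for the moment, N m; "grip_width": opening from 0.0 (shut) to 1.0 (fully open).
Only numpy, scipy, OpenCV 4.12 (cv2) and the standard library are available. Lean on these libraries where they do the work, as an engineer would, in place of code of your own. Each camera call takes 0.05 s, during which the arm holds its last target. There are 200 camera calls.

TASK

With the fingertips, push the three loose toast rounds along the wooden block and out through the narrow gate in its fence, one at a time, so that each drops into the steel pan behind the gate. Only push them flat along the wood, never pick them up or pinch them, and leave the small jar on the block, the amber jar and the bowl of truffles where they stand.

Things in the scene. Friction and masses are not known exactly. Their poses are not given: they have to be found in the camera images.
- board: fixed butcher block with a steel pan at its gate end. Origin: table level, under its work area; z up, x towards gate and pan. Flat top 85 mm above origin, x -130 to 120 mm, y -140 to 140. On it rails 22 mm high: side rails (inner faces y = +-126, x -130 to 105) and a fence across the gate end (x 105 to 120), broken by the gate. No rail at x = -130.
- gate (a point): middle of the gate at the wood's top outer edge: x 120, y 0, z 85 mm in the block's frame, same axes. The gate is a 54 mm wide gap in the fence (y -27 to 27; fence 15 mm thick, open above). Beyond this edge is a sheer drop into the pan: a toast falls in once its centre is pushed a few mm past the edge.
- pan (a point): middle of the pan's inner floor, 81 mm below the wood's top; the fixed open steel pan measures 111 mm inside along the block's x (122 to 233 mm), 140 mm along y, and its far wall stands 2 mm above the wood's top
- toast1: round toast (one of three alike), a rigid disc 42 mm across and 14 mm thick, about 14 g, lying flat on the block; origin at the centre of its underside, z up through its thickness
- toast2: round toast (one of three alike), a rigid disc 42 mm across and 14 mm thick, about 14 g, lying flat on the block; origin at the centre of its underside, z up through its thickness
- toast3: round toast (one of three alike), a rigid disc 42 mm across and 14 mm thick, about 14 g, lying flat on the block; origin at the centre of its underside, z up through its thickness
- pot: bystander: small loose glass jar with a black cap, 36 mm across, 40 mm high, standing on the block in the corner beside the gate (the block's +x +y corner); origin at the centre of its underside
- jar: bystander: loose amber jar with a steel cap, 60 mm across, 70 mm high, on the table beside the block's +y side; origin at the centre of its underside
- bowl: bystander: loose steel bowl heaped with black truffles, 124 mm across, 77 mm high, on the table beside the block's -y side; origin at the centre of its underside
There are look-alikes about, which are no part of the job. Leave any black look-alike of the toast2 alone. Leave any green look-alike of the toast3 alone.

How it is judged:
On the way, in this order (a step that is already met when the one before it is completed fails the run):
1. one toast lies in the pan, alone (((x of toast1 in the frame of board between 0.118 and 0.235 m and y of toast1 in the frame of board between -0.073 and 0.073 m and z of toast1 in the frame of board between -0.002 and 0.073 m) or (x of toast2 in the frame of board between 0.118 and 0.235 m and y of toast2 in the frame of board between -0.073 and 0.073 m and z of toast2 in the frame of board between -0.002 and 0.073 m) or (x of toast3 in the frame of board between 0.118 and 0.235 m and y of toast3 in the frame of board between -0.073 and 0.073 m and z of toast3 in the frame of board between -0.002 and 0.073 m))), for 0.3 s.
2. a second toast lies in the pan (((x of toast1 in the frame of board between 0.118 and 0.235 m and y of toast1 in the frame of board between -0.073 and 0.073 m and z of toast1 in the frame of board between -0.002 and 0.073 m and x of toast2 in the frame of board between 0.118 and 0.235 m and y of toast2 in the frame of board between -0.073 and 0.073 m and z of toast2 in the frame of board between -0.002 and 0.073 m) or (x of toast1 in the frame of board between 0.118 and 0.235 m and y of toast1 in the frame of board between -0.073 and 0.073 m and z of toast1 in the frame of board between -0.002 and 0.073 m and x of toast3 in the frame of board between 0.118 and 0.235 m and y of toast3 in the frame of board between -0.073 and 0.073 m and z of toast3 in the frame of board between -0.002 and 0.073 m) or (x of toast2 in the frame of board between 0.118 and 0.235 m and y of toast2 in the frame of board between -0.073 and 0.073 m and z of toast2 in the frame of board between -0.002 and 0.073 m and x of toast3 in the frame of board between 0.118 and 0.235 m and y of toast3 in the frame of board between -0.073 and 0.073 m and z of toast3 in the frame of board between -0.002 and 0.073 m))), for 0.3 s.
3. the third toast lies in the pan (x of toast1 in the frame of board between 0.118 and 0.235 m and y of toast1 in the frame of board between -0.073 and 0.073 m and z of toast1 in the frame of board between -0.002 and 0.073 m and x of toast2 in the frame of board between 0.118 and 0.235 m and y of toast2 in the frame of board between -0.073 and 0.073 m and z of toast2 in the frame of board between -0.002 and 0.073 m and x of toast3 in the frame of board between 0.118 and 0.235 m and y of toast3 in the frame of board between -0.073 and 0.073 m and z of toast3 in the frame of board between -0.002 and 0.073 m), for 0.3 s.
At the end, for the whole second after the job is handed in: All three toasts rest in the steel pan, inside its walls, each with its underside's centre at least 12 mm below the wood's top, still (under 20 mm/s). They went in one after another (all of step 3 and linear speed of each of toast1, toast2, toast3 below 0.02 m/s); the robot touches nothing.
It fails at once if a toast is lifted: its underside's centre rises more than 15 mm above the wood (z of any of toast1, toast2, toast3 in the frame of board above 0.1 m).
It fails at once if the small jar on the board is moved more than 20 mm or tipped (distance of pot from where it was at the start of the episode above 0.02 m or angle between pot's own z axis and vertical above 0.3 rad).
It fails at once if the amber jar is moved more than 20 mm or tipped (distance of jar from where it was at the start of the episode above 0.02 m or angle between jar's own z axis and vertical above 0.3 rad).
It fails at once if the bowl of truffles is moved more than 20 mm or tipped (distance of bowl from where it was at the start of the episode above 0.02 m or angle between bowl's own z axis and vertical above 0.3 rad).
It also fails if it takes over 72 s, if anything falls off the work surface, if the arm or the gripper's body presses on something with over 40 N, if the wrist force passes 120 N, or if a joint passes its speed limit or range.

## Working session

There is one attempt and no reset: what is moved stays moved. The work goes in short steps, Python scripts to look and compute and a tool call to move; the robot and the scene stay as the last step left them, time stands still between calls to the robot, and variables do not carry over. Pictures are saved under pics/ and viewed, about 8 in all and at most 12, crops included, and the job is handed in when it is done.

Besides the shell and the picture viewer there is one more tool, called after ">>>" by a JSON object that holds its "name" and its "arguments", one argument or row to a line. move_arm: Moves the arm, as the interface text tells. Its arguments: {"type":"object","properties":{"increments":{"type":"array","items":{"type":"object","properties":{"offset":{"type":"array","items":{"type":"number"}},"yaw":{"type":"number"},"jaw":{"type":"number"}}}},"squeeze":{"type":"number"}},"required":["increments"]}

```bash
mkdir -p pics; cat > h.py <<'E'
import numpy as np, cv2
from workcell import manip
def world(p,u,v,z=None):
    K=p["intrinsics"];d=np.linalg.inv(K)@np.array([u,v,1.0]);R=p["R"];t=p["t"]
    if z is None:
        dd=p["depth"][int(round(v)),int(round(u))];return R.T@(d*dd-t)
    c=-R.T@t; r=R.T@d; return c+r*(z-c[2])/r[2]
def save(p,n): cv2.imwrite("pics/"+n,cv2.cvtColor(p["pixels"],cv2.COLOR_RGB2BGR))
E
python3 - <<'E'
from h import *
np.set_printoptions(precision=4,suppress=True)
o=manip.get_obs();print(o["clock"],o["position"],o["ee_rot"],o["grip_width"],manip.tcp_to_tips)
p=manip.camera("top");save(p,"top1.png")
for q in ["toast1","pot","jar","bowl","board"]:
    for r in manip.recognise(p,q):
        b=r["bbox"];u,v=(b[0]+b[2])/2,(b[1]+b[3])/2;print(q,round(r["confidence"],2),np.round(b),world(p,u,v))
for q in ["gate","pan","toast1","board"]:
    for r in manip.spot_point(p,q):
        print("pt",q,round(r["confidence"],2),r["centre"],world(p,*r["centre"]))
s=manip.camera("scene");save(s,"scene1.png")
E
```

```text
0.0 [ 0.2529 -0.5712  0.2475] [-0.1464  0.6923 -0.6913  0.1461] 0.9980571169235911 0.017
toast1 0.94 [433. 239. 455. 265.] [ 0.5084 -0.2296  0.0135]
toast1 0.82 [181. 255. 201. 277.] [0.5166 0.2609 0.0149]
toast1 0.68 [324. 190. 349. 218.] [ 0.5954 -0.0227  0.0998]
toast1 0.63 [282. 252. 299. 275.] [0.4941 0.0674 0.1014]
pot 0.85 [234. 240. 258. 260.] [0.5188 0.1395 0.1275]
jar 0.67 [243. 328. 279. 365.] [0.3566 0.1285 0.0716]
jar 0.57 [196. 128. 422. 353.] [0.535  0.031  0.0863]
bowl 0.73 [381. 140. 445. 203.] [ 0.6547 -0.1739  0.0763]
board 0.97 [195. 124. 423. 359.] [0.5328 0.0312 0.0885]
pt gate 0.58 [271.7, 197.6] [0.6475 0.099  0.0028]
pt pan 0.68 [258.3, 191.4] [0.662  0.1252 0.0046]
pt toast1 0.82 [191.1, 268.2] [0.5132 0.2612 0.0143]
pt toast1 0.81 [290.4, 260.8] [0.4988 0.0667 0.0999]
pt toast1 0.6 [336.0, 204.9] [ 0.5938 -0.0213  0.101 ]
pt toast1 0.59 [339.8, 274.0] [ 0.4696 -0.0173  0.098 ]
pt toast1 0.55 [443.8, 251.1] [ 0.5104 -0.2298  0.0148]
pt board 0.81 [317.3, 256.0] [0.5064 0.0188 0.0853]
```

View pics/top1.png

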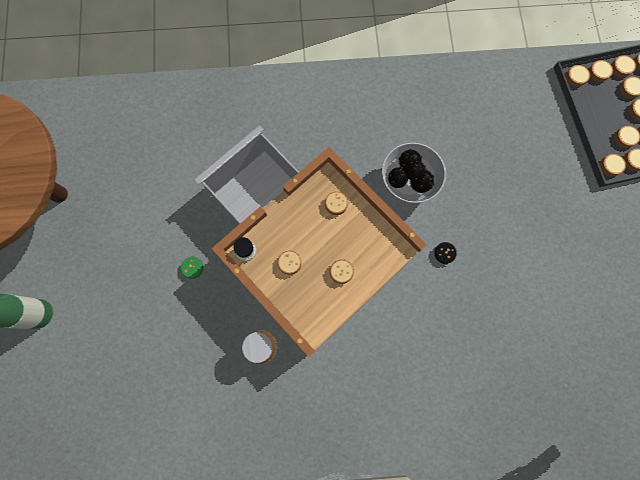

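View pics/scene1.png

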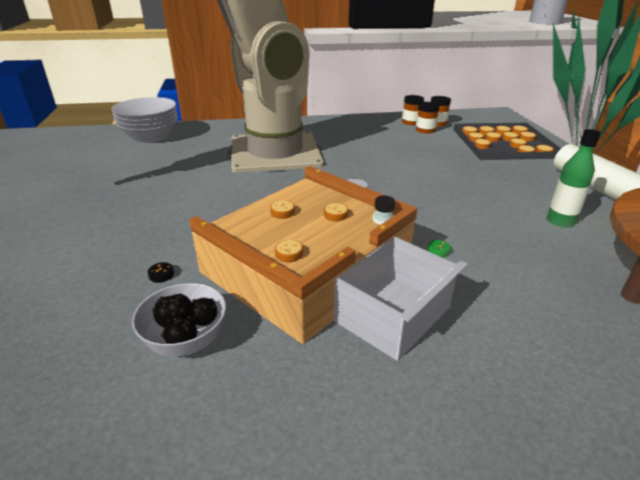

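The top view shows three tan toasts on the block at about (336,204), (290,262) and (341,271). The black look-alike at (445,252) and the green one at (191,267) lie on the table. The gate is at the upper left, and the pot stands beside it at (243,248). Next I fit the block's pose from depth and crop the toasts.

```bash
cat > fit.py <<'E'
from h import *
def cloud(p):
    K=p["intrinsics"];v,u=np.mgrid[0:480,0:640];d=p["depth"]
    X=np.stack([(u-K[0,2])/K[0,0]*d,(v-K[1,2])/K[1,1]*d,d],-1)
    return (X-p["t"])@p["R"]
def toasts(p,O,e):
    W=cloud(p);f=np.array([-e[1],e[0]]);q=W[...,:2]-O
    x=q@e;y=q@f
    m=((W[...,2]>.093)&(W[...,2]<.104)&(abs(y)<.122)&(x>-.135)&(x<.13)&(p["depth"]>0)).astype(np.uint8)
    n,l,st,c=cv2.connectedComponentsWithStats(m)
    return [(int(st[i,4]),np.round(1e3*np.array([x[l==i].mean(),y[l==i].mean()]),1),np.round(c[i])) for i in range(1,n) if st[i,4]>40]
E
python3 - <<'E'
from fit import *
np.set_printoptions(precision=4,suppress=True)
p=manip.camera("top");W=cloud(p)
roi=(W[...,0]>.3)&(W[...,0]<.75)&(W[...,1]>-.16)&(W[...,1]<.22)
# wood + rails, separate component
m=(roi&(W[...,2]>.078)&(W[...,2]<.115)).astype(np.uint8)
m=cv2.morphologyEx(m,cv2.MORPH_OPEN,np.ones((5,5)))
n,l,st,c=cv2.connectedComponentsWithStats(m);i=1+np.argmax(st[1:,4]);P=W[l==i][:,:2]
r=cv2.minAreaRect((P*1000).astype(np.float32));print(r,cv2.boxPoints(r))
w=roi&(abs(W[...,2]-.085)<.004);print("wood z",np.median(W[w][:,2]))
im=cv2.cvtColor(p["pixels"],cv2.COLOR_RGB2BGR)[115:375,160:460]
cv2.imwrite("pics/crop1.png",cv2.resize(im,None,fx=2.3,fy=2.3,interpolation=cv2.INTER_CUBIC))
c=np.array(r[0])/1e3
for k in (0,1): pass
for a in np.arange(4)*90+r[2]:
    e=np.array([np.cos(np.radians(a)),np.sin(np.radians(a))])
    if e[0]>0 and e[1]>0:
        O=c+.005*e;print("angle",a,"O",O);print(toasts(p,O,e))
        f=np.array([-e[1],e[0]])
        for nme,X in (("pot",world(p,243,247)),):
            q=X[:2]-O;print(nme,q@e,q@f)
        q=W[...,:2]-O; x=q@e;y=q@f
        fe=(x>.108)&(x<.117)&(abs(y)<.135)&roi
        rail=fe&(W[...,2]>.1);print("fence y near gate:",y[rail&(y>0)].min(),y[rail&(y<0)].max())
        sr=roi&(W[...,2]>.101)&(W[...,2]<.113)&(x>-.12)&(x<.05);print("inner",y[sr&(y>.05)].min(),y[sr&(y<-.05)].max())
E
```

```text
((523.4628295898438, 18.019561767578125), (258.5, 281.1046447753906), 38.57777404785156) [[ 334.7749   47.3008]
 [ 510.0651 -172.4562]
 [ 712.1508  -11.2617]
 [ 536.8605  208.4953]]
wood z 0.0855406989750087
angle 38.57777404785156 O [0.5274 0.0211]
[(92, array([101.5, -67.4]), array([304., 178.])), (408, array([ 29.3, -77.9]), array([336., 202.])), (86, array([100.9,  73.9]), array([246., 230.])), (71, array([65., 99.]), array([249., 254.])), (441, array([ 6.7, 56.8]), array([289., 262.])), (434, array([-66.8,   1.1]), array([341., 271.]))]
pot 0.07436075740318854 0.09860903627880678
fence y near gate: 0.028564048558933988 -0.02614221521154745
inner 0.05037264243666252 -0.05882707444307998
```

View pics/crop1.png

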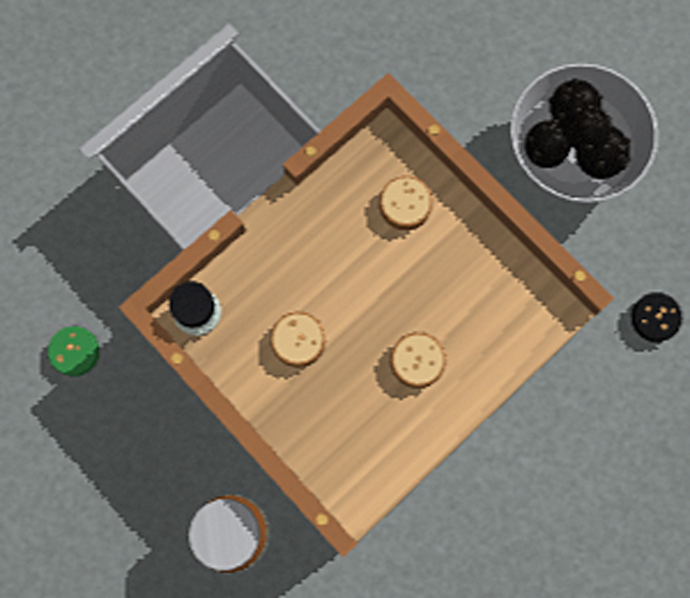

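```bash
python3 - <<'E'
from fit import *
from scipy.optimize import minimize
p=manip.camera("top");W=cloud(p)
# grid-based template fit: rails top (z~.107) vs wood (z~.085)
sel=(W[...,0]>.3)&(W[...,0]<.76)&(W[...,1]>-.2)&(W[...,1]<.25)&(p["depth"]>0)
Q=W[sel]
def model(P):
    a,ox,oy=P;e=np.array([np.cos(a),np.sin(a)]);f=np.array([-e[1],e[0]])
    q=Q[:,:2]-[ox,oy];return q@e,q@f
def cost(P):
    x,y=model(P)
    s=lambda t:1/(1+np.exp(-t/.0007))
    box=s(x+.13)*s(.12-x)*s(.14-abs(y))
    rail=box*np.maximum(s(abs(y)-.126)*s(.12-x),s(x-.105)*s(abs(y)-.027))
    hi=((Q[:,2]>.1025)&(Q[:,2]<.112)); lo=(abs(Q[:,2]-.0855)<.005)
    return (np.abs(rail-hi)).sum()+(np.abs(box-rail-lo)).sum()*.7
best=min((minimize(cost,[np.radians(a0),.527+d*.78,.021+d*.62],method="Nelder-Mead",options=dict(initial_simplex=np.array([np.radians(a0),.527+d*.78,.021+d*.62])+np.array([[0,0,0],[.03,0,0],[0,.006,0],[0,0,.006]]))) for a0 in(37.5,38.5,39.5) for d in(-.005,0,.004)),key=lambda r:r.fun)
print(np.degrees(best.x[0]),best.x[1:],best.fun,len(Q))
a,ox,oy=best.x;e=np.array([np.cos(a),np.sin(a)]);O=np.array([ox,oy])
x,y=model(best.x);hi=(Q[:,2]>.1025)&(Q[:,2]<.112)
F=hi&(abs(y)<.12)&(abs(y)>.03)&(x>.09);print("fence x",np.percentile(x[F],[2,50,98]))
for s in(1,-1):
    F=hi&(s*y>.11)&(x<.04)&(x>-.125);print("rail",s,np.percentile(y[F],[2,50,98]))
F=hi&(x>.107)&(x<.118);print("gate",y[F&(y>0)].min(),y[F&(y<0)].max())
F=(abs(Q[:,2]-.0855)<.004)&(abs(y)<.12);print("wood x",np.percentile(x[F],[.2,99.8]))
print(toasts(p,O,e))
np.save("board.npy",best.x)
o=manip.get_obs();from scipy.spatial.transform import Rotation as R
print(R.from_quat(o["ee_rot"]).as_matrix().round(4),o["position"],o["clock"])
E
```

```text
38.547512571559636 [0.52392031 0.01887066] 3125.4863200562113 53117
fence x [0.1045777  0.1117026  0.11959385]
rail 1 [0.12638775 0.13313406 0.1398723 ]
rail -1 [-0.13975281 -0.13234009 -0.12529143]
gate 0.028020218609800532 -0.02670674073111602
wood x [-0.12967132  0.24560457]
[(88, array([105.5, -67.4]), array([304., 179.])), (409, array([ 33.5, -78.3]), array([336., 202.])), (87, array([104.9,  75. ]), array([245., 231.])), (70, array([69.6, 99.7]), array([248., 254.])), (444, array([10.8, 56.5]), array([289., 262.])), (438, array([-62.6,   0.7]), array([341., 271.]))]
[[-9.144e-01 -0.000e+00  4.049e-01]
 [-4.049e-01 -1.000e-04 -9.144e-01]
 [ 0.000e+00 -1.000e+00  1.000e-04]] [ 0.25304483 -0.57149697  0.24834212] 0.65
```

The fit is consistent: fence at 104.6–119.6 mm, rails at 126–140 mm and gate at ±27 mm. In block coordinates the toasts are at A(33,-78), B(11,56) and C(-63,1). Plan: hold the jaws slightly open as a two-finger cradle and push along tool −x. C goes first.

```bash
cat > go.py <<'E'
import sys
from fit import *
from scipy.spatial.transform import Rotation as Ro
a,ox,oy=np.load("board.npy")
B=np.array([[np.cos(a),-np.sin(a),0],[np.sin(a),np.cos(a),0],[0,0,1]]);O=np.array([ox,oy,0.0855])
def state():
    o=manip.get_obs();M=Ro.from_quat(o["ee_rot"]).as_matrix()
    b=B.T@(np.array(o["position"])-O); d=B.T@(-M[:,0])
    print("t %.2f board xyz(tip z) %s pushdir %.2f grip %.3f tips %.4f F %s tilt %.4f"%(o["clock"],np.round(1e3*(b-[0,0,manip.tcp_to_tips]),1),np.degrees(np.arctan2(d[1],d[0])),o["grip_width"],manip.tcp_to_tips,np.round(o["ft_force"],1),M[2,1]+1))
    return o,M
def goto(x,y,z,ang):  # TCP board x,y mm, tip height above wood mm, push direction deg
    o,M=state();T=O+B@np.array([x,y,z+1e3*manip.tcp_to_tips])/1e3
    d=B.T@(-M[:,0]);cur=np.degrees(np.arctan2(d[1],d[0]))
    print("-> offset",np.round(M.T@(T-o["position"]),4),"yaw",round(-((ang-cur+180)%360-180),2))
def look():
    return [(n,c) for n,c,_ in toasts(manip.camera("top"),O[:2],B[:2,0])]
E
python3 -c "
from go import *
goto(-102,.7,100,0)"
```

```text
t 0.65 board xyz(tip z) [-579.7 -292.9  145.8] pushdir -14.66 grip 1.008 tips 0.0170 F [ 0.1 -0.  -0.8] tilt 0.0000
-> offset [-0.3879  0.0458 -0.405 ] yaw -14.66
```

>>> {"name": "move_arm", "arguments": {
  "increments": [
    {"offset":[-0.039,0,-0.04],"yaw":-2,"jaw":219},
    {"offset":[-0.065,0,-0.067],"yaw":-4,"jaw":219},
    {"offset":[-0.09,0,-0.094],"yaw":-6,"jaw":219},
    {"offset":[-0.116,0,-0.121],"yaw":-8,"jaw":219},
    {"offset":[-0.142,0,-0.148],"yaw":-10,"jaw":219},
    {"offset":[-0.168,0,-0.175],"yaw":-12,"jaw":219},
    {"offset":[-0.194,0,-0.202],"yaw":-14,"jaw":219},
    {"offset":[-0.22,0,-0.229],"yaw":-14.66,"jaw":219},
    {"offset":[-0.245,0,-0.256],"yaw":-14.66,"jaw":219},
    {"offset":[-0.27,0,-0.282],"yaw":-14.66,"jaw":219}
  ]
}}

```text
clock: 1.48
position: [0.386, -0.2025, 0.2486]
ee_rot: [0.233, -0.667, 0.668, -0.234]
ft_force: [-0.3, -0.4, 1.4]
grip_width: 0.142
```

```bash
python3 -c "
from go import *
goto(-102,.7,40,0)"
```

```text
t 1.48 board xyz(tip z) [-245.8  -87.2  146.1] pushdir 0.01 grip 0.142 tips 0.0170 F [-0.3 -0.4  1.4] tilt 0.0000
-> offset [-0.1438  0.106  -0.088 ] yaw 0.01
```

>>> {"name": "move_arm", "arguments": {
  "increments": [
    {"offset":[-0.03,0.015,-0.018],"yaw":0,"jaw":219},
    {"offset":[-0.06,0.03,-0.036],"yaw":0,"jaw":219},
    {"offset":[-0.09,0.05,-0.055],"yaw":0,"jaw":219},
    {"offset":[-0.12,0.07,-0.073],"yaw":0,"jaw":219},
    {"offset":[-0.144,0.09,-0.088],"yaw":0,"jaw":219},
    {"offset":[-0.144,0.106,-0.088],"yaw":0,"jaw":219},
    {"offset":[-0.144,0.106,-0.088],"yaw":0,"jaw":219}
  ]
}}

```text
clock: 2.07
position: [0.4424, -0.0423, 0.14]
ee_rot: [-0.236, 0.668, -0.667, 0.233]
ft_force: [-0.7, -0.1, 0.3]
grip_width: 0.147
```

```bash
python3 -c "
from go import *
goto(-102,.7,4,0)
p=manip.camera('wrist');save(p,'w1.png')
s=manip.camera('scene');im=cv2.cvtColor(s['pixels'],cv2.COLOR_RGB2BGR)[100:360,150:500];cv2.imwrite('pics/s2.png',cv2.resize(im,None,fx=2,fy=2))
"
```

```text
t 2.07 board xyz(tip z) [-101.9    2.9   37.5] pushdir 0.20 grip 0.147 tips 0.0170 F [-0.7 -0.1  0.3] tilt 0.0000
-> offset [0.     0.0335 0.0023] yaw 0.2
```

View pics/s2.png

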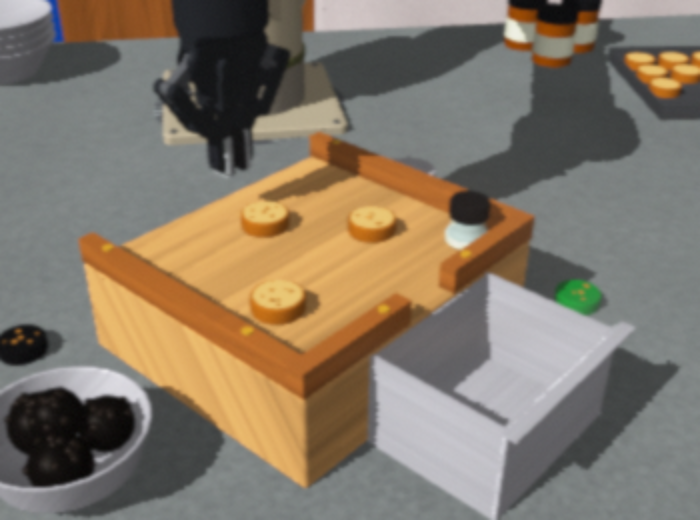

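The fingers hover behind C, the toast at (265,215) in the crop. I descend partway and check the real tip height from depth.

>>> {"name": "move_arm", "arguments": {
  "increments": [
    {"offset":[0,0.012,0.0023],"yaw":0.2,"jaw":219},
    {"offset":[0,0.022,0.0023],"yaw":0.2,"jaw":219},
    {"offset":[0,0.022,0.0023],"yaw":0.2,"jaw":219}
  ]
}}

```text
clock: 2.42
position: [0.4441, -0.0473, 0.1192]
ee_rot: [-0.232, 0.668, -0.668, 0.231]
ft_force: [-0.4, -0.5, -0.7]
grip_width: 0.141
```

```bash
python3 -c "
from go import *
s=manip.camera('scene');W=cloud(s);q=1e3*(W-O)@B
goto(-102,.7,4,0)
m=(abs(q[...,0]+102)<20)&(abs(q[...,1])<30)&(q[...,2]>6)&(s['depth']>0)
P=q[m];print(len(P))
for k in range(6,46,4):
  z=P[(P[:,2]>=k)&(P[:,2]<k+4)]
  if len(z):print(k,len(z),z[:,:2].min(0).round(1),z[:,:2].max(0).round(1))
"
```

```text
t 2.47 board xyz(tip z) [-103.3   -1.9   17.4] pushdir -0.29 grip 0.142 tips 0.0170 F [ 0.4 -1.  -0.2] tilt 0.0000
-> offset [-0.0013  0.0134 -0.0026] yaw -0.29
1826
14 8 [-109.3  -16.6] [-95.9   4.7]
18 27 [-110.6  -17.2] [-91.8   8.6]
22 42 [-111.4  -22. ] [-91.2  15.4]
26 41 [-108.3  -23.5] [-92.1  15.8]
30 48 [-109.2  -24.1] [-91.5  15.4]
34 49 [-111.6  -23.5] [-91.8  15.5]
38 44 [-112.1  -24.3] [-91.8  16.8]
42 50 [-110.3  -24. ] [-92.4  15.6]
```

>>> {"name": "move_arm", "arguments": {
  "increments": [
    {"offset":[-0.001,0.009,-0.0026],"yaw":-0.3,"jaw":219},
    {"offset":[-0.001,0.0134,-0.0026],"yaw":-0.3,"jaw":219},
    {"offset":[-0.001,0.0134,-0.0026],"yaw":-0.3,"jaw":219},
    {"offset":[-0.005,0.0134,-0.0026],"yaw":-0.3,"jaw":219},
    {"offset":[-0.01,0.0134,-0.0026],"yaw":-0.3,"jaw":219},
    {"offset":[-0.018,0.0134,-0.0026],"yaw":-0.3,"jaw":219},
    {"offset":[-0.027,0.0134,-0.0026],"yaw":-0.3,"jaw":219},
    {"offset":[-0.037,0.0134,-0.0026],"yaw":-0.3,"jaw":219}
  ]
}}

```text
clock: 3.13
position: [0.4728, -0.0213, 0.1067]
ee_rot: [0.234, -0.667, 0.667, -0.233]
ft_force: [-0.7, -0.4, -0.8]
grip_width: 0.141
```

```bash
python3 -c "
from go import *
goto(90,.3,4,0);print(look())"
```

```text
t 3.13 board xyz(tip z) [-65.1   0.4   4.2] pushdir 0.01 grip 0.141 tips 0.0170 F [-0.7 -0.4 -0.8] tilt 0.0000
-> offset [-0.1551 -0.      0.0002] yaw 0.01
[(95, array([105.6, -67.3])), (90, array([104.9,  73.1])), (65, array([ 69.3, 100.3])), (440, array([10.8, 56.4]))]
```

>>> {"name": "move_arm", "arguments": {
  "increments": [
    {"offset":[-0.012,0,0],"yaw":0,"jaw":219},
    {"offset":[-0.024,0,0],"yaw":0,"jaw":219},
    {"offset":[-0.036,0,0],"yaw":0,"jaw":219},
    {"offset":[-0.048,0,0],"yaw":0,"jaw":219},
    {"offset":[-0.06,0,0],"yaw":0,"jaw":219},
    {"offset":[-0.072,0,0],"yaw":0,"jaw":219},
    {"offset":[-0.084,0,0],"yaw":0,"jaw":219},
    {"offset":[-0.096,0,0],"yaw":0,"jaw":219},
    {"offset":[-0.106,0,0],"yaw":0,"jaw":219},
    {"offset":[-0.112,0,0],"yaw":0,"jaw":219}
  ]
}}

```text
clock: 4.02
position: [0.5625, 0.0513, 0.1068]
ee_rot: [-0.234, 0.668, -0.667, 0.234]
ft_force: [0.1, -0.2, 0.7]
grip_width: 0.139
```

```bash
python3 -c "
from go import *
goto(98,0,4,0)
s=manip.camera('scene');im=cv2.cvtColor(s['pixels'],cv2.COLOR_RGB2BGR)[100:360,150:500];cv2.imwrite('pics/s3.png',cv2.resize(im,None,fx=2,fy=2))
q=1e3*(cloud(s)-O)@B
m=((abs(q[...,2]-14)<2.5)&(abs(q[...,1])<30)&(q[...,0]>20)&(q[...,0]<130));print(m.sum(),np.median(q[m],0),q[m].min(0),q[m].max(0))
"
```

```text
t 4.02 board xyz(tip z) [50.4  1.3  4.3] pushdir 0.13 grip 0.139 tips 0.0170 F [ 0.1 -0.2  0.7] tilt 0.0000
-> offset [-0.0476  0.0003  0.0015] yaw 0.13
402 [81.31625381 -0.77336849 13.71972761] [ 44.23434243 -29.90435602  11.52701747] [120.75552585  28.73384483  16.45294409]
```

View pics/s3.png

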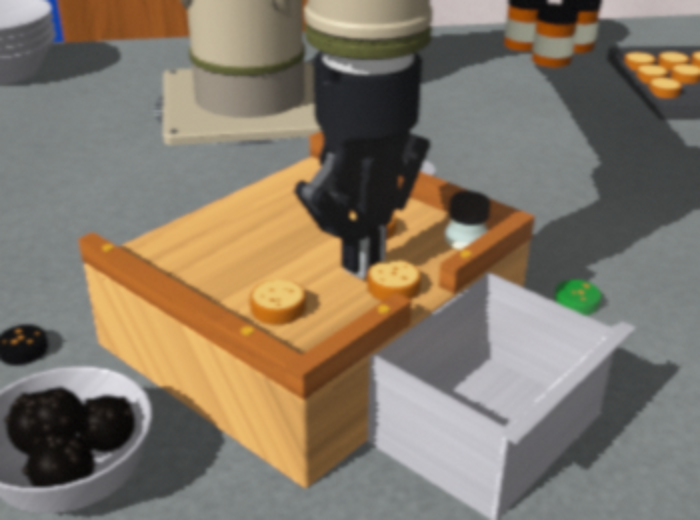

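The toast, at (394,280) in the crop, sits in the cradle heading straight for the gate. I push it out, then back off and lift.

>>> {"name": "move_arm", "arguments": {
  "increments": [
    {"offset":[-0.01,0,0.0015],"yaw":0.1,"jaw":219},
    {"offset":[-0.02,0,0.0015],"yaw":0.1,"jaw":219},
    {"offset":[-0.03,0,0.0015],"yaw":0.1,"jaw":219},
    {"offset":[-0.039,0,0.0015],"yaw":0.1,"jaw":219},
    {"offset":[-0.046,0,0.0015],"yaw":0.1,"jaw":219},
    {"offset":[-0.051,0,0.0015],"yaw":0.1,"jaw":219},
    {"offset":[-0.053,0,0.0015],"yaw":0.1,"jaw":219},
    {"offset":[-0.053,0,0.0015],"yaw":0.1,"jaw":219}
  ]
}}

```text
clock: 4.73
position: [0.6052, 0.0841, 0.1068]
ee_rot: [-0.234, 0.668, -0.667, 0.234]
ft_force: [-0.3, -0.4, 0.1]
grip_width: 0.143
```

```bash
cat >> go.py <<'E'
def panpts():
    s=manip.camera('scene');q=1e3*(cloud(s)-O)@B
    hsv=cv2.cvtColor(s["pixels"],cv2.COLOR_RGB2HSV)
    m=((hsv[...,1]>90)&(hsv[...,0]<30)&(q[...,0]>112)&(q[...,0]<240)&(abs(q[...,1])<72)&(s["depth"]>0)&(q[...,2]<30)).astype(np.uint8)
    n,l,st,c=cv2.connectedComponentsWithStats(m)
    for i in range(1,n):
        if st[i,4]>15:print("pan blob",st[i,4],np.median(q[l==i],0).round(0),"zmax",q[l==i][:,2].max().round(0))
    return s
E
python3 -c "
from go import *
state();panpts()"
```

```text
t 4.73 board xyz(tip z) [104.2   0.4   4.3] pushdir 0.08 grip 0.143 tips 0.0170 F [-0.3 -0.4  0.1] tilt 0.0000
pan blob 877 [120.  -9.  10.] zmax 24.0
pan blob 232 [165.   4. -68.] zmax -65.0
```

>>> {"name": "move_arm", "arguments": {
  "increments": [
    {"offset":[0.003,-0.02,0],"yaw":0,"jaw":219},
    {"offset":[0.006,-0.045,0],"yaw":0,"jaw":219},
    {"offset":[0.03,-0.06,-0.015],"yaw":7,"jaw":219},
    {"offset":[0.06,-0.06,-0.035],"yaw":14,"jaw":219},
    {"offset":[0.09,-0.06,-0.055],"yaw":21,"jaw":219},
    {"offset":[0.1215,-0.06,-0.0787],"yaw":28,"jaw":219},
    {"offset":[0.1215,-0.05,-0.0787],"yaw":35,"jaw":219},
    {"offset":[0.1215,-0.04,-0.0787],"yaw":39,"jaw":219},
    {"offset":[0.1215,-0.03,-0.0787],"yaw":39,"jaw":219},
    {"offset":[0.1215,-0.03,-0.0787],"yaw":39,"jaw":219}
  ]
}}

```text
clock: 5.62
position: [0.4599, 0.0689, 0.1352]
ee_rot: [0.001, 0.707, -0.707, -0.002]
ft_force: [-0.3, -0.2, -0.8]
grip_width: 0.142
```

```bash
python3 -c "
from go import *
panpts();print(look());goto(-17.3,79.1,4,-39)"
```

```text
pan blob 884 [120.  -8.  10.] zmax 25.0
pan blob 231 [165.   5. -68.] zmax -66.0
[(401, array([ 33.2, -78.7]))]
t 5.72 board xyz(tip z) [-17.8  78.8  34. ] pushdir -38.79 grip 0.141 tips 0.0170 F [-0.9  0.4  0.2] tilt 0.0000
-> offset [-0.0003  0.03   -0.0005] yaw 0.21
```

>>> {"name": "move_arm", "arguments": {
  "increments": [
    {"offset":[0,0.015,-0.0005],"yaw":0.2,"jaw":219},
    {"offset":[0,0.025,-0.0005],"yaw":0.2,"jaw":219},
    {"offset":[0,0.03,-0.0005],"yaw":0.2,"jaw":219},
    {"offset":[0,0.03,-0.0005],"yaw":0.2,"jaw":219},
    {"offset":[-0.005,0.03,-0.0005],"yaw":0.2,"jaw":219},
    {"offset":[-0.012,0.03,-0.0005],"yaw":0.2,"jaw":219},
    {"offset":[-0.022,0.03,-0.0005],"yaw":0.2,"jaw":219},
    {"offset":[-0.033,0.03,-0.0005],"yaw":0.2,"jaw":219},
    {"offset":[-0.044,0.03,-0.0005],"yaw":0.2,"jaw":219},
    {"offset":[-0.054,0.03,-0.0005],"yaw":0.2,"jaw":219}
  ]
}}

```text
clock: 6.55
position: [0.5166, 0.0696, 0.1069]
ee_rot: [0.003, 0.708, -0.706, -0.003]
ft_force: [-0.2, 0.3, 0.3]
grip_width: 0.139
```

```bash
python3 -c "
from go import *
goto(54,21.5,4,-39)"
```

```text
t 6.55 board xyz(tip z) [25.9 44.3  4.4] pushdir -39.01 grip 0.139 tips 0.0170 F [-0.2  0.3  0.3] tilt 0.0000
-> offset [-0.0362  0.0004 -0.    ] yaw -0.01
```

>>> {"name": "move_arm", "arguments": {
  "increments": [
    {"offset":[-0.01,0,0],"yaw":0,"jaw":219},
    {"offset":[-0.02,0,0],"yaw":0,"jaw":219},
    {"offset":[-0.028,0,0],"yaw":0,"jaw":219},
    {"offset":[-0.034,0,0],"yaw":0,"jaw":219},
    {"offset":[-0.036,0,0],"yaw":0,"jaw":219},
    {"offset":[-0.034,0,0],"yaw":0,"jaw":219},
    {"offset":[-0.026,0,0],"yaw":0,"jaw":219},
    {"offset":[-0.02,-0.02,0],"yaw":0,"jaw":219},
    {"offset":[-0.015,-0.04,0],"yaw":-7,"jaw":219},
    {"offset":[0,-0.04,0],"yaw":-14,"jaw":219}
  ]
}}

```text
clock: 7.38
position: [0.5179, 0.07, 0.1503]
ee_rot: [-0.083, 0.702, -0.701, 0.087]
ft_force: [0.7, -0.2, 0.2]
grip_width: 0.141
```

```bash
python3 -c "
from go import *
s=panpts();q=1e3*(cloud(s)-O)@B
print(look());goto(40,0,40,0)
m=((abs(q[...,2]-14)<2.5)&(abs(q[...,1])<50)&(q[...,0]>30)&(q[...,0]<104)).astype(np.uint8)
n,l,st,c=cv2.connectedComponentsWithStats(m)
for i in range(1,n):
  if st[i,4]>40:P=q[l==i];print(st[i,4],P.mean(0).round(1),P.min(0).round(0),P.max(0).round(0))
"
```

```text
pan blob 877 [120.  -8.  10.] zmax 24.0
pan blob 231 [164.   4. -68.] zmax -65.0
[]
t 7.48 board xyz(tip z) [24.5 45.4 45. ] pushdir -24.79 grip 0.141 tips 0.0170 F [-0.5  0.1 -0.3] tilt 0.0000
-> offset [-0.0331  0.005   0.0347] yaw -24.79
316 [80.  -1.6 13.6] [ 59. -20.  12.] [99. 20. 15.]
```

>>> {"name": "move_arm", "arguments": {
  "increments": [
    {"offset":[-0.012,0,0.012],"yaw":-7,"jaw":219},
    {"offset":[-0.022,0,0.022],"yaw":-14,"jaw":219},
    {"offset":[-0.03,0,0.03],"yaw":-20,"jaw":219},
    {"offset":[-0.034,0.005,0.034],"yaw":-24.8,"jaw":219},
    {"offset":[-0.034,0.01,0.034],"yaw":-24.8,"jaw":219},
    {"offset":[-0.034,0.02,0.034],"yaw":-24.8,"jaw":219},
    {"offset":[-0.034,0.03,0.034],"yaw":-24.8,"jaw":219},
    {"offset":[-0.034,0.041,0.034],"yaw":-24.8,"jaw":219},
    {"offset":[-0.034,0.041,0.034],"yaw":-24.8,"jaw":219}
  ]
}}

```text
clock: 8.23
position: [0.5541, 0.0449, 0.1036]
ee_rot: [-0.234, 0.668, -0.667, 0.232]
ft_force: [-0.4, 0.1, -0.2]
grip_width: 0.143
```

```bash
python3 -c "
from go import *
goto(103,0,4,0)"
```

```text
t 8.23 board xyz(tip z) [39.8  1.5  1.1] pushdir -0.07 grip 0.143 tips 0.0170 F [-0.4  0.1 -0.2] tilt 0.0000
-> offset [-0.0632 -0.003   0.0014] yaw -0.07
```

>>> {"name": "move_arm", "arguments": {
  "increments": [
    {"offset":[-0.004,-0.003,0.0014],"yaw":0,"jaw":219},
    {"offset":[-0.009,-0.003,0.0014],"yaw":0,"jaw":219},
    {"offset":[-0.018,-0.003,0.0014],"yaw":0,"jaw":219},
    {"offset":[-0.028,-0.003,0.0014],"yaw":0,"jaw":219},
    {"offset":[-0.038,-0.003,0.0014],"yaw":0,"jaw":219},
    {"offset":[-0.048,-0.003,0.0014],"yaw":0,"jaw":219},
    {"offset":[-0.056,-0.003,0.0014],"yaw":0,"jaw":219},
    {"offset":[-0.062,-0.003,0.0014],"yaw":0,"jaw":219},
    {"offset":[-0.064,-0.003,0.0014],"yaw":0,"jaw":219},
    {"offset":[-0.064,-0.003,0.0014],"yaw":0,"jaw":219}
  ]
}}

```text
clock: 9.07
position: [0.6053, 0.0841, 0.1063]
ee_rot: [-0.234, 0.668, -0.667, 0.232]
ft_force: [-1.1, -0.6, 0.3]
grip_width: 0.141
```

>>> {"name": "move_arm", "arguments": {
  "increments": [
    {"offset":[0.003,-0.02,0],"yaw":0,"jaw":219},
    {"offset":[0.006,-0.05,0],"yaw":0,"jaw":219},
    {"offset":[0.02,-0.075,0],"yaw":0,"jaw":219},
    {"offset":[0.05,-0.075,0],"yaw":0,"jaw":150},
    {"offset":[0.07,-0.075,0.02],"yaw":0,"jaw":80},
    {"offset":[0.07,-0.075,0.04],"yaw":0,"jaw":40},
    {"offset":[0.07,-0.075,0.06],"yaw":0,"jaw":40},
    {"offset":[0.07,-0.075,0.06],"yaw":0,"jaw":40},
    {"offset":[0.07,-0.075,0.06],"yaw":0,"jaw":40}
  ]
}}

```text
clock: 9.82
position: [0.5881, -0.0078, 0.1811]
ee_rot: [-0.234, 0.669, -0.667, 0.231]
ft_force: [-0.7, 1.7, 0.0]
grip_width: 0.844
```

```bash
python3 -c "
from go import *
s=panpts();print(look());state()
q=1e3*(cloud(s)-O)@B
m=((q[...,2]>20)&(q[...,2]<100)&(abs(q[...,1]+66)<75)&(abs(q[...,0]-34)<25)&(s['depth']>0))
P=q[m]
for k in range(24,100,6):
  z=P[(P[:,2]>=k)&(P[:,2]<k+6)]
  if len(z):print(k,len(z),z[:,:2].min(0).round(1),z[:,:2].max(0).round(1))
"
```

```text
pan blob 876 [120.  -8.  10.] zmax 25.0
pan blob 484 [161.   1. -64.] zmax -47.0
[(48, array([106.2, -46.6])), (245, array([ 30.9, -73.2])), (87, array([104.9,  74.2])), (69, array([69. , 99.7]))]
t 9.92 board xyz(tip z) [ 34.5 -59.   78.7] pushdir 0.00 grip 0.845 tips 0.0170 F [0.5 0.4 0.9] tilt 0.0000
84 31 [  25.2 -105. ] [ 44.4 -23.5]
90 93 [  22.9 -110.3] [ 45.8 -11.2]
96 78 [  23.4 -111.7] [ 45.5 -13.7]
```

Two toasts are in the pan (the blob doubled and its top is at −47 mm). A stands close to the rail, so I lower open jaws around it and nudge it with the rail-side finger.

>>> {"name": "move_arm", "arguments": {
  "increments": [
    {"offset":[0.001,0.0,0.008],"yaw":0,"jaw":40},
    {"offset":[0.001,0.02,0.008],"yaw":0,"jaw":40},
    {"offset":[0.001,0.04,0.008],"yaw":0,"jaw":40},
    {"offset":[0.001,0.05,0.008],"yaw":0,"jaw":40},
    {"offset":[0.001,0.05,0.008],"yaw":0,"jaw":40}
  ]
}}

```text
clock: 10.33
position: [0.5903, -0.0124, 0.1289]
ee_rot: [-0.236, 0.669, -0.666, 0.231]
ft_force: [-0.1, 1.0, 0.5]
grip_width: 0.843
```

```bash
cat >> go.py <<'E'
def fingers(s,x0,y0):
    q=1e3*(cloud(s)-O)@B
    m=((q[...,2]>3)&(q[...,2]<60)&(abs(q[...,1]-y0)<75)&(abs(q[...,0]-x0)<30)&(s['depth']>0)&(s["pixels"].max(-1)<150)&(abs(q[...,1])<125))
    P=q[m]
    for k in range(4,60,5):
        z=P[(P[:,2]>=k)&(P[:,2]<k+5)]
        if len(z)>3:print(k,len(z),z[:,:2].min(0).round(1),z[:,:2].max(0).round(1))
E
python3 -c "
from go import *
s=panpts();print(look());goto(33.3,-67,0,0);fingers(s,33,-67);im=cv2.cvtColor(s['pixels'],cv2.COLOR_RGB2BGR)[100:360,150:500];cv2.imwrite('pics/s4.png',cv2.resize(im,None,fx=2,fy=2))
"
```

```text
pan blob 882 [120.  -8.  10.] zmax 24.0
pan blob 488 [161.   1. -63.] zmax -48.0
[(53, array([106. , -48.4])), (134, array([ 23.4, -72.8])), (67, array([104.9,  63. ])), (69, array([69.5, 99.6]))]
t 10.43 board xyz(tip z) [ 33.7 -66.6  29.1] pushdir 0.04 grip 0.842 tips 0.0170 F [ 0.4  0.3 -0.1] tilt 0.0000
-> offset [0.0003 0.0291 0.0005] yaw 0.04
4 28 [ 53.2 -90.1] [ 56.2 -71.2]
9 77 [ 26.7 -87. ] [ 56.5 -61.5]
14 37 [ 30.1 -86.5] [ 47.  -62.4]
34 24 [  22.9 -109.5] [ 43.9 -27.9]
39 55 [  22.4 -115.4] [ 44.4 -23.5]
44 82 [  23.6 -116.7] [ 43.8 -16.5]
49 81 [  23.5 -116.9] [ 44.  -17.8]
54 83 [  22.7 -117.1] [ 44.3 -17.1]
59 19 [  26.8 -116.9] [ 44.5 -24.3]
```

View pics/s4.png

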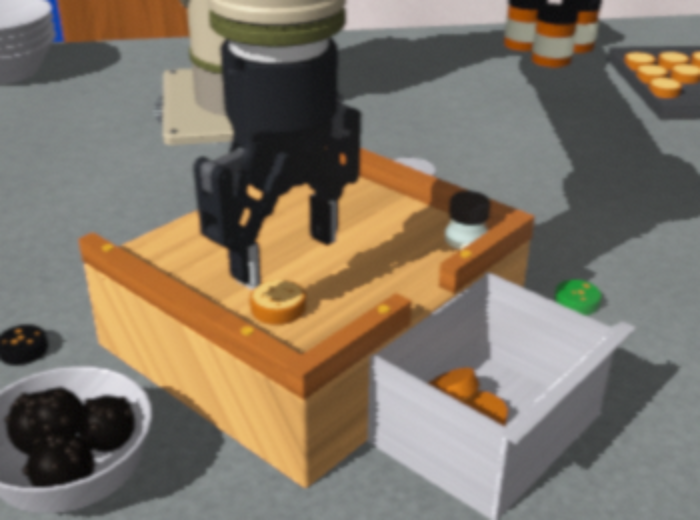

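Two toasts show in the pan at (470,390). The rail-side finger lies between the rail and A, and the tips stand about 7 mm higher than nominal because the jaws are open. I descend and nudge along +y (tool −z).

>>> {"name": "move_arm", "arguments": {
  "increments": [
    {"offset":[0,0.015,0.0005],"yaw":0,"jaw":40},
    {"offset":[0,0.025,0.0005],"yaw":0,"jaw":40},
    {"offset":[0,0.031,0.0005],"yaw":0,"jaw":40},
    {"offset":[0,0.031,0.0005],"yaw":0,"jaw":40},
    {"offset":[0,0.031,-0.003],"yaw":0,"jaw":40},
    {"offset":[0,0.031,-0.008],"yaw":0,"jaw":40},
    {"offset":[0,0.031,-0.015],"yaw":0,"jaw":40},
    {"offset":[0,0.031,-0.024],"yaw":0,"jaw":40},
    {"offset":[0,0.031,-0.033],"yaw":0,"jaw":40},
    {"offset":[0,0.031,-0.04],"yaw":0,"jaw":40}
  ]
}}

```text
clock: 11.27
position: [0.5659, 0.0205, 0.1011]
ee_rot: [-0.235, 0.668, -0.666, 0.233]
ft_force: [1.3, -0.4, 1.0]
grip_width: 0.842
```

```bash
cat >> go.py <<'E'
def disc(s):
    q=1e3*(cloud(s)-O)@B
    hsv=cv2.cvtColor(s["pixels"],cv2.COLOR_RGB2HSV)
    m=((abs(q[...,2]-14)<2.5)&(abs(q[...,1])<115)&(q[...,0]>-120)&(q[...,0]<103)&(s["pixels"].max(-1)>60)).astype(np.uint8)
    n,l,st,c=cv2.connectedComponentsWithStats(m)
    for i in range(1,n):
        if st[i,4]>40:P=q[l==i];print("disc",st[i,4],P.mean(0).round(1),P.min(0).round(0),P.max(0).round(0))
E
python3 -c "
from go import *
s=manip.camera('scene');disc(s);goto(33.3,-67,0,0)"
```

```text
disc 63 [87.7 87.9 14. ] [70. 80. 12.] [ 98. 106.  16.]
disc 262 [ 40.4 -41.5  13.8] [ 15. -69.  12.] [ 56. -20.  16.]
t 11.32 board xyz(tip z) [ 34.1 -23.6  -1.5] pushdir 0.18 grip 0.845 tips 0.0170 F [0.8 1.  0. ] tilt 0.0000
-> offset [ 0.0009 -0.0016  0.0434] yaw 0.18
```

>>> {"name": "move_arm", "arguments": {
  "increments": [
    {"offset":[0,0,-0.007],"yaw":0,"jaw":40},
    {"offset":[0,0,-0.015],"yaw":0,"jaw":40},
    {"offset":[0,0,-0.023],"yaw":0,"jaw":40},
    {"offset":[0,0,-0.03],"yaw":0,"jaw":40},
    {"offset":[0,0,-0.035],"yaw":0,"jaw":40},
    {"offset":[0,0,-0.037],"yaw":0,"jaw":40},
    {"offset":[0,0,-0.036],"yaw":0,"jaw":40},
    {"offset":[0,0,-0.028],"yaw":0,"jaw":40},
    {"offset":[0,-0.02,-0.028],"yaw":0,"jaw":40},
    {"offset":[0,-0.045,-0.028],"yaw":0,"jaw":40}
  ]
}}

```text
clock: 12.15
position: [0.5475, 0.0417, 0.145]
ee_rot: [-0.236, 0.669, -0.666, 0.231]
ft_force: [0.9, -0.3, 0.2]
grip_width: 0.846
```

>>> {"name": "move_arm", "arguments": {
  "increments": [
    {"offset":[0.03,-0.01,0],"yaw":0,"jaw":40},
    {"offset":[0.06,-0.01,0],"yaw":0,"jaw":100},
    {"offset":[0.06,-0.01,0],"yaw":0,"jaw":219},
    {"offset":[0.06,-0.01,0],"yaw":0,"jaw":219},
    {"offset":[0.06,-0.01,0],"yaw":0,"jaw":219}
  ]
}}

```text
clock: 12.57
position: [0.5013, 0.0037, 0.1555]
ee_rot: [-0.236, 0.669, -0.666, 0.231]
ft_force: [0.2, -0.1, -0.1]
grip_width: 0.275
```

```bash
python3 -c "
from go import *
s=panpts();disc(s);print(look());goto(-8,0,4,0)"
```

```text
pan blob 882 [120.  -8.  10.] zmax 25.0
pan blob 486 [161.   1. -64.] zmax -47.0
disc 60 [86.6 87.8 13.8] [69. 81. 12.] [ 97. 107.  16.]
disc 291 [37.  -3.4 13.7] [ 16. -23.  12.] [56. 18. 16.]
[(90, array([104.9,  76.2])), (118, array([38. , 12.4])), (72, array([69.5, 99.8]))]
t 12.67 board xyz(tip z) [-26.5   2.9  52.8] pushdir 0.12 grip 0.144 tips 0.0170 F [-0.3  0.5  0.3] tilt 0.0000
-> offset [-0.0187  0.0486  0.0033] yaw 0.12
```

>>> {"name": "move_arm", "arguments": {
  "increments": [
    {"offset":[-0.0187,0.01,0.0045],"yaw":0.1,"jaw":219},
    {"offset":[-0.0187,0.025,0.0045],"yaw":0.1,"jaw":219},
    {"offset":[-0.0187,0.038,0.0045],"yaw":0.1,"jaw":219},
    {"offset":[-0.0187,0.047,0.0045],"yaw":0.1,"jaw":219},
    {"offset":[-0.0187,0.0486,0.0045],"yaw":0.1,"jaw":219},
    {"offset":[-0.023,0.0486,0.0045],"yaw":0.1,"jaw":219},
    {"offset":[-0.029,0.0486,0.0045],"yaw":0.1,"jaw":219},
    {"offset":[-0.038,0.0486,0.0045],"yaw":0.1,"jaw":219},
    {"offset":[-0.048,0.0486,0.0045],"yaw":0.1,"jaw":219},
    {"offset":[-0.058,0.0486,0.0045],"yaw":0.1,"jaw":219}
  ]
}}

```text
clock: 13.5
position: [0.5503, 0.0383, 0.107]
ee_rot: [-0.235, 0.669, -0.666, 0.232]
ft_force: [-0.3, -0.4, -0.1]
grip_width: 0.146
```

```bash
python3 -c "
from go import *
s=manip.camera('scene');disc(s);goto(104,0,4,0)"
```

```text
disc 59 [87.2 87.9 14. ] [68. 81. 12.] [ 97. 108.  16.]
disc 338 [64.1 -4.4 13.6] [ 39. -23.  12.] [84. 17. 16.]
t 13.55 board xyz(tip z) [34.6 -0.6  4.5] pushdir 0.09 grip 0.143 tips 0.0170 F [0.  1.4 0.5] tilt 0.0000
-> offset [-0.0694  0.0003 -0.0005] yaw 0.09
```

>>> {"name": "move_arm", "arguments": {
  "increments": [
    {"offset":[-0.009,0,-0.001],"yaw":0,"jaw":219},
    {"offset":[-0.018,0,-0.001],"yaw":0,"jaw":219},
    {"offset":[-0.027,0,-0.001],"yaw":0,"jaw":219},
    {"offset":[-0.036,0,-0.001],"yaw":0,"jaw":219},
    {"offset":[-0.045,0,-0.001],"yaw":0,"jaw":219},
    {"offset":[-0.054,0,-0.001],"yaw":0,"jaw":219},
    {"offset":[-0.062,0,-0.001],"yaw":0,"jaw":219},
    {"offset":[-0.068,0,-0.001],"yaw":0,"jaw":219},
    {"offset":[-0.07,0,-0.001],"yaw":0,"jaw":219},
    {"offset":[-0.07,0,-0.001],"yaw":0,"jaw":219}
  ]
}}

```text
clock: 14.38
position: [0.6056, 0.0849, 0.1067]
ee_rot: [-0.236, 0.669, -0.665, 0.233]
ft_force: [-0.3, -0.3, 0.3]
grip_width: 0.144
```

>>> {"name": "move_arm", "arguments": {
  "increments": [
    {"offset":[0.003,-0.02,0],"yaw":0,"jaw":219},
    {"offset":[0.006,-0.05,0],"yaw":0,"jaw":219},
    {"offset":[0.03,-0.08,0],"yaw":0,"jaw":219},
    {"offset":[0.06,-0.1,0],"yaw":0,"jaw":219},
    {"offset":[0.09,-0.1,0],"yaw":0,"jaw":219},
    {"offset":[0.12,-0.1,0],"yaw":0,"jaw":219},
    {"offset":[0.12,-0.1,0],"yaw":0,"jaw":219},
    {"offset":[0.12,-0.1,0],"yaw":0,"jaw":219}
  ]
}}

```text
clock: 15.05
position: [0.5117, 0.0078, 0.2074]
ee_rot: [-0.235, 0.669, -0.666, 0.232]
ft_force: [0.1, 0.3, 0.6]
grip_width: 0.141
```

```bash
python3 -c "
from go import *
s=panpts();disc(s);state();im=cv2.cvtColor(s['pixels'],cv2.COLOR_RGB2BGR)[100:360,150:500];cv2.imwrite('pics/s5.png',cv2.resize(im,None,fx=2,fy=2))
"
```

```text
pan blob 874 [120.  -8.  10.] zmax 24.0
pan blob 707 [159.  -2. -51.] zmax -31.0
disc 59 [87.6 88.1 14. ] [69. 81. 12.] [ 97. 107.  16.]
t 15.10 board xyz(tip z) [-15.2  -0.6 104.8] pushdir 0.04 grip 0.140 tips 0.0170 F [ 0.2 -0.1  0.1] tilt 0.0000
```

View pics/s5.png

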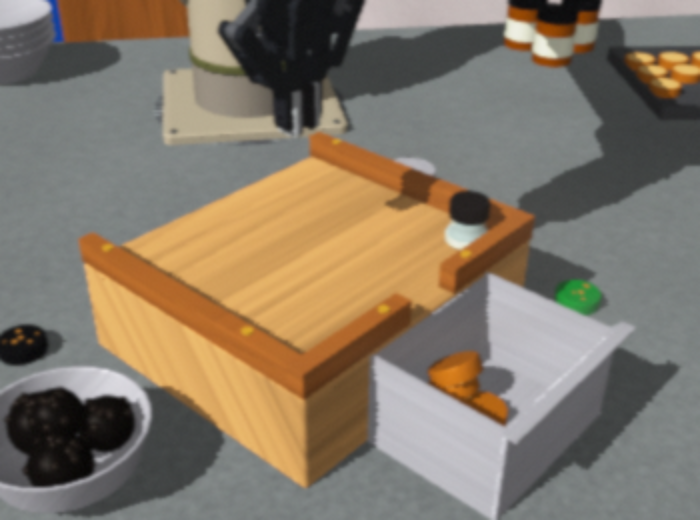

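The block is empty, and the pan holds all three toasts stacked around (465,385), the highest point 31 mm below the wood. One more reading to confirm they are still, then I hand in.

```bash
python3 -c "
from go import *
for _ in range(5): s=manip.camera('scene')
panpts();print(look());state();print(manip.hand_in())"
```

```text
pan blob 875 [120.  -7.  10.] zmax 24.0
pan blob 710 [159.  -1. -50.] zmax -32.0
[(86, array([104.9,  75.4])), (70, array([69.8, 99.9]))]
t 15.45 board xyz(tip z) [-1.420e+01  1.000e-01  1.042e+02] pushdir 0.17 grip 0.138 tips 0.0170 F [-0.2 -0.3  0.4] tilt 0.0000
the job is handed in; nothing more can be done
None
```

All three toasts are in the pan, and I handed the job in at about 15.5 s of the 72 s allowed. The tool reports no verdict, so this rests on my own checks.

I pushed each toast flat along the wood and out through the gate, one at a time. Two toasts were pushed only with the nearly closed fingertips used as a cradle. The toast beside the rail was first nudged clear with one finger of the open jaws, without closing on it.

**Last checks:**
- **Toasts:** The block is empty. The toasts in the pan stayed in place over the last readings, and their highest point is about 31 mm below the wood's top. They are stacked on each other, so I saw them as one patch that grew with each drop, not as three separate discs.
- **Bystanders:** The small jar reads within about 1 mm of its starting position. The bowl and amber jar look unmoved in the pictures, and I never went near them. The black and green look-alikes were left alone.
- **Robot:** The arm is clear of everything, with forces near zero.

No check failed or disagreed.

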